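# Spring open the wide filter cabinet

## Task

Two small filter cabinets stand on the bench, one wide and one narrow, each with an objective pot standing in front of its drawer. First move the pot that blocks the wide cabinet's drawer out of the drawer's way and leave it standing upright on the bench; then press the push plate on top of the wide cabinet so that its drawer is released and springs fully open by itself. Do not touch the drawer or let it run into the pot, and leave the narrow cabinet's drawer shut.

Things in the scene. Friction and masses are not known exactly. Their poses are not given: they have to be found in the camera images.
- wide_unit: The wide cabinet: grey box fixed to the bench, 110 (x) x 110 (y) x 62 mm high; the narrow one is 70 mm wide. Origin: centre of its underside, at bench height. -x points out of the aluminium drawer front (toward the robot), z up. Push plate on top: white, 40 (x) x 44 mm (y), centred at x -22 mm, y 0, its top at z 71 mm, 6 mm above the low rim round it.
- wide_unit_drawer (a joint): The wide cabinet's drawer, m: 0 shut (latched), 0.060 fully open. Freed when the push plate is down about 4 of its 6 mm (spring: 1.4 N at first, 4 N fully down; it comes back up). It springs out along the cabinet's -x in under 1 s. Handleless front 108 mm wide, 8 to 56 mm above the bench; its face starts 60 mm in front of the cabinet's origin, ends 120 mm.
- narrow_unit_drawer (a joint): The narrow cabinet's drawer, m: 0 shut, 0.060 fully open. It has a push plate and latch of its own like the wide one's.
- pot: The objective pot in front of the wide cabinet's drawer: an upright dark cylinder with a paper band, 41 mm across, 62 mm high, about 0.11 kg, loose. Origin: centre of its underside; z up. It starts about 105 mm in front of the cabinet's origin, in the drawer's path. The other pot, in front of the narrow cabinet, is 52 mm high.
Not all that is in view belongs to the job. Leave any green look-alike of the part that bears narrow_unit_drawer alone.

How it is judged:
By the outcome, as a careful person would: the job done as asked, in the order asked, and still so for the second after the job is handed in, with the robot touching nothing.
It also fails if it takes over 43 s, if anything falls off the work surface, if the arm or the gripper's body presses on something with over 40 N, if the wrist force passes 120 N, or if a joint passes its speed limit or range.

## Robot

A 6-joint arm with a two-finger parallel gripper is mounted at the origin on a cart in front of the work surface, level with it; the furniture and walls round the work are solid. World frame = base frame: x ahead of the robot, y to its left, z up, the work surface at z = 0. Lengths are in m, angles in rad, forces in N, time in s.
With the tool pointing down it reaches from about 0.35 to 0.975 m from the base axis. Payload 4.9 kg.
Tool frame: the origin (TCP) lies between the finger pads; the fingertips stand 19 mm ahead of it and the grasp point (between the pads) is the TCP; z points along the fingers, y is the line along which they close (so a half turn about z gives the same grasp; the last joint's range is limited). The gripper opens to 85 mm and grips with 20 to 120 N. Pads are 22 mm wide; open, the fingers measure 114 mm over their backs; the gripper's body (76 mm by 85 mm) begins 54 mm behind the grasp point. The pads swing forward as they close: fully open they stand 13 mm farther back than shut.
Start: joints at [1.121, 0.053, 1.613, -0, 1.476, -0.119], TCP at [0.203, 0.591, 0.25] pointing down, gripper open.
Joint ranges: [-3.01, 3.01], [-1.01, 2.22], [0.06, 2.58], [-1.02, 4.17], [0.09, 2.62], [-3.14, 3.14]. Speed limits (rad/s): [2.57, 2.57, 3.14, 3.14, 3.14, 3.14].

## Interface

Orientations are given as a rotation vector (axis times angle).
In Python, from station import ctrl gives the robot as it stands. The module is installed in compiled form; this text tells all that it offers.
- The arm moves only by the tool servo_tool, never from a script. Its argument "increments" is a list that holds one entry, the list of rows, each a list of 5 numbers: the finger opening in cm, from 0 to 8.54, then the shift along the tool's x, y, z in cm, then the turn about the tool's z in degrees. A call has 1 to 5 rows; each row is the pose to reach, as a shift and turn from the pose commanded when the call began, along the tool's axes at that moment; what a row does not reach only later rows make up. A row lasts 1/10 s, in which the tool goes at most 50 mm and 8.59 degrees, less where a joint would pass 70% of its speed; a pose out of reach is approached as far as the arm can. A call with a gripper value outside its range is refused whole. The fingers move at their own pace and stop on an object; "newtons" is the grip in N (left out, the last holds). Time passes only in rows, so rows that repeat a pose let the fingers close. It gives the time, the measured TCP pose, the force, the opening and the grip force at its end, in the units of the state.
- ctrl.get_obs(): the state, without advancing time (a new reading comes with each control period).
- ctrl.get_image(name): name is "scene" or "top" or "wrist"; returns a dict with "img" (400x640x3 uint8, red, green, blue), "fx", "fy", "cx", "cy" (pixels), "rvec" (rotation vector, rad) and "tvec" (3), from world to camera coordinates, as OpenCV has them; the wrist camera has in their place "mount" (4x4, takes a point from camera to tool coordinates, whose origin is the TCP and whose axes are the flange's). Camera axes: x right, y down, z forward; pixel columns grow to the right and rows downward; lengths in m; the calibration is good to about 2 mm. A picture is of the moment at which its call begins: read the wrist's pose just before it. There is no depth.
- ctrl.finish_job(): hands the job in; it is judged then, once.
The state is a dict: "t": time; "q": joint angles; "dq": joint speeds; "effort": joint torques, N m; "tool_pos": TCP position; "tool_rot": TCP orientation; "contact_force": force on the tool from outside, world axes, zero at the start; "wrist_torque": the same for the moment, N m; "opening": finger opening in m; "grip_force": force on a finger pad.
Only numpy, scipy, OpenCV 4.12 (cv2) and the standard library are available. Lean on these libraries where they do the work, as an engineer would, in place of code of your own. Each camera call takes 0.05 s, during which the arm holds its last target. There are 200 camera calls.

## Working session

There is one attempt and no reset: what is moved stays moved. The work goes in short steps, Python scripts to look and compute and a tool call to move; the robot and the scene stay as the last step left them, time stands still between calls to the robot, and variables do not carry over. Pictures are saved under pics/ and viewed, at most 10 in all, crops included, and the job is handed in when it is done.

Besides the shell and the picture viewer there is one more tool, called after "Call:" by a JSON object that holds its "method" and its "body", one argument or row to a line. servo_tool: Moves the arm, as the interface text tells. Its arguments: {"type":"object","properties":{"increments":{"type":"array"},"newtons":{"type":"number"}},"required":["increments"]}

```bash
mkdir -p pics; python3 - <<'E'
from station import ctrl
import cv2,numpy as np,pickle
o=ctrl.get_obs(); print({k:np.round(v,3) for k,v in o.items()})
d={}
for n in("scene","top"):
    d[n]=ctrl.get_image(n); cv2.imwrite(f"pics/{n}0.png",d[n]["img"][:,:,::-1])
    print(n,{k:np.round(v,3) for k,v in d[n].items() if k!="img"})
pickle.dump(d,open("d0.pkl","wb"))
E
```

```text
{'t': np.float64(0.0), 'q': array([ 1.121,  0.053,  1.614,  0.   ,  1.476, -0.119]), 'dq': array([ 0.002, -0.001, -0.   , -0.001, -0.001, -0.002]), 'effort': array([ 2.0000e-03, -3.9367e+01, -3.7018e+01, -0.0000e+00,  7.0000e-03,
        0.0000e+00]), 'tool_pos': array([0.203, 0.591, 0.249]), 'tool_rot': array([-5.170e-01, -3.098e+00,  3.000e-03]), 'contact_force': array([ 0.729,  0.377, -1.127]), 'wrist_torque': array([0.007, 0.007, 0.011]), 'grip_force': np.float64(0.0), 'opening': np.float64(0.085)}
scene {'fx': np.float64(375.651), 'fy': np.float64(375.651), 'cx': np.float64(318.997), 'cy': np.float64(197.657), 'rvec': array([ 2.101, -0.734,  0.395]), 'tvec': array([-0.393,  0.255,  0.543])}
top {'fx': np.float64(421.775), 'fy': np.float64(421.775), 'cx': np.float64(312.94), 'cy': np.float64(202.295), 'rvec': array([ 2.14 , -2.127,  0.129]), 'tvec': array([0.055, 0.558, 0.794])}
```

View pics/scene0.png

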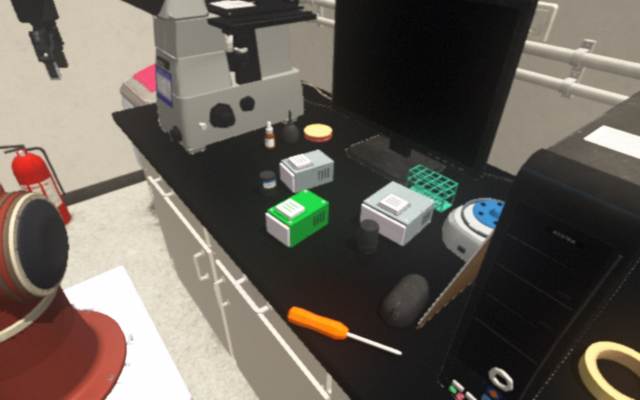

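View pics/top0.png

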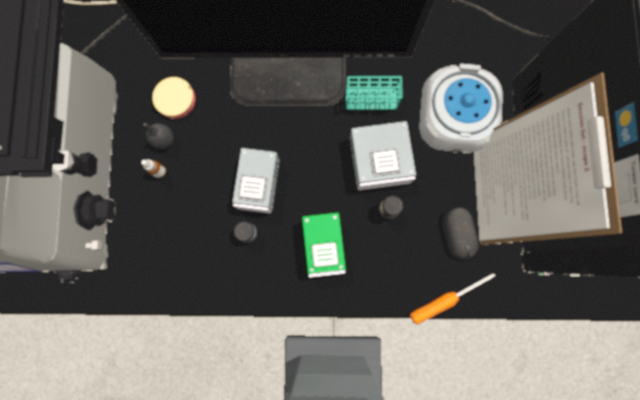

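The scene view shows the wide grey cabinet at (398,212) with its pot at (369,236), the narrow one at (306,171) with its pot at (267,181), and a green look-alike at (297,217). In the top view the wide one is at (383,155) with its pot at (391,207), the narrow one at (256,180) with its pot at (245,232), and the green one at (324,245).

Candidates in the top view:
- **Cabinet:** wide grey (383,155), narrow grey (256,180), green (324,245). I choose (383,155).
- **Pot:** (391,207), (245,232), bulb (159,136), mouse (460,233). I choose (391,207), which stands in front of the wide drawer.

```bash
cat > h.py <<'E'
import cv2,numpy as np
from scipy.spatial.transform import Rotation as R
def ray(im,uv,z):
    Rm=cv2.Rodrigues(np.array(im["rvec"]))[0]; t=np.array(im["tvec"]).ravel()
    c=-Rm.T@t
    d=Rm.T@np.array([(uv[0]-im["cx"])/im["fx"],(uv[1]-im["cy"])/im["fy"],1])
    return (c+d*(z-c[2])/d[2])
def proj(im,p):
    return cv2.projectPoints(np.array(p,float).reshape(-1,3),np.array(im["rvec"]),np.array(im["tvec"]),np.array([[im["fx"],0,im["cx"]],[0,im["fy"],im["cy"]],[0,0,1]]),None)[0].reshape(-1,2)
E
python3 - <<'E'
import pickle,cv2,numpy as np
from h import *
d=pickle.load(open("d0.pkl","rb"))
T=d["top"];S=d["scene"]
a=cv2.resize(T["img"][110:230,335:435],None,fx=4,fy=4,interpolation=cv2.INTER_CUBIC)
b=cv2.resize(S["img"][170:270,345:445],None,fx=4,fy=4,interpolation=cv2.INTER_CUBIC)
b=cv2.copyMakeBorder(b,0,80,0,0,cv2.BORDER_CONSTANT)
cv2.imwrite("pics/c.png",np.hstack([a,b])[:,:,::-1])
for uv in[(383,155),(386,162),(391,207)]: print(uv,ray(T,uv,.065).round(3))
g=cv2.cvtColor(T["img"],cv2.COLOR_RGB2GRAY)
for nm,(x0,y0,x1,y1) in dict(wide=(345,115,420,195),nar=(228,140,282,218),green=(298,205,350,282)).items():
    m=(g[y0:y1,x0:x1]>90).astype(np.uint8)
    c=max(cv2.findContours(m,0,2)[0],key=cv2.contourArea)+np.array([x0,y0])
    bx=cv2.boxPoints(cv2.minAreaRect(c)); print(nm,bx.round(1).tolist())
    print([ray(T,p,.062).round(3).tolist() for p in bx])
E
```

```text
(383, 155) [ 0.648 -0.078  0.065]
(386, 162) [ 0.634 -0.084  0.065]
(391, 207) [ 0.546 -0.092  0.065]
wide [[349.20001220703125, 127.30000305175781], [409.0, 119.30000305175781], [417.29998779296875, 181.8000030517578], [357.5, 189.8000030517578]]
[[0.705, -0.013, 0.062], [0.722, -0.131, 0.062], [0.596, -0.144, 0.062], [0.58, -0.029, 0.062]]
nar [[230.60000610351562, 207.5], [239.60000610351562, 145.6999969482422], [280.20001220703125, 151.60000610351562], [271.20001220703125, 213.39999389648438]]
[[0.544, 0.217, 0.062], [0.668, 0.204, 0.062], [0.656, 0.123, 0.062], [0.533, 0.138, 0.062]]
green [[301.20001220703125, 215.89999389648438], [339.1000061035156, 211.6999969482422], [346.0, 273.70001220703125], [308.1000061035156, 277.8999938964844]]
[[0.528, 0.08, 0.062], [0.537, 0.007, 0.062], [0.419, -0.006, 0.062], [0.411, 0.066, 0.062]]
```

View pics/c.png

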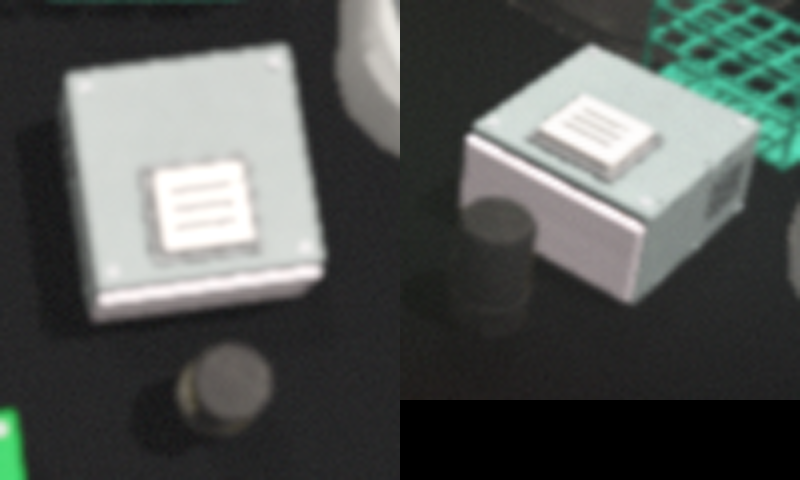

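The crop shows the wide grey cabinet with the white plate (crop (204,207), which is top px (386,162)). The pot's top disc is at crop (233,383), top px (393,206). It stands directly in front of the aluminium drawer, so the choice holds.

```bash
python3 - <<'E'
import pickle
from h import *
d=pickle.load(open("d0.pkl","rb"));T=d["top"];S=d["scene"]
f=lambda x,y:(335+x/4,110+y/4); s=lambda x,y:(345+(x-400)/4,170+y/4)
print("plate top",ray(T,f(204,207),.071),"scene",ray(S,s(598,133),.071))
print("pot top",ray(T,f(233,383),.062),"scene",ray(S,s(500,221),.062))
bl,br=ray(T,f(65,73),.062),ray(T,f(290,45),.062); fl,fr=ray(T,f(98,295),.056),ray(T,f(324,266),.056)
print(bl,br,fl,fr)
bl2,fl2,fr2,br2=[ray(S,s(*p),.062) for p in((592,45),(470,130),(645,220),(760,125))]
print("scene",bl2,fl2,fr2,br2)
ang=lambda a,b:np.degrees(np.arctan2(b[1]-a[1],b[0]-a[0]))
print("yaw", ang(br,bl)-90,ang(fr,fl)-90,ang(fl,bl),ang(fr,br),"| sc",ang(br2,bl2)-90,ang(fr2,fl2)-90,ang(fl2,bl2),ang(fr2,br2))
pl=[ray(T,f(*p),.071) for p in((152,172),(242,160),(257,242),(166,253))]
print("plate yaw",ang(pl[1],pl[0])-90,ang(pl[2],pl[3])-90,ang(pl[3],pl[0]),ang(pl[2],pl[1]))
E
```

```text
plate top [ 0.63320062 -0.08311162  0.071     ] scene [ 0.63200635 -0.08847968  0.071     ]
pot top [ 0.54877878 -0.0968265   0.062     ] scene [ 0.55037327 -0.10005794  0.062     ]
[ 0.70331046 -0.01713875  0.062     ] [ 0.71761686 -0.12822223  0.062     ] [ 0.59274373 -0.03302041  0.056     ] [ 0.60747555 -0.14317865  0.056     ]
scene [ 0.70280499 -0.02228218  0.062     ] [ 0.59076869 -0.03795869  0.062     ] [ 0.60669822 -0.14296914  0.062     ] [ 0.71557547 -0.12906704  0.062     ]
yaw 7.338706760816791 7.617155712059386 8.173981229389835 7.733067643867613 | sc 6.819656216045331 8.62570549468316 7.965312912660917 7.276493606523237
plate yaw 7.880959364938704 7.181602580409745 8.790232013482983 8.880296624325801
```

```bash
cat >> h.py <<'E'
def go(x,y,z,ydeg):
    from station import ctrl
    o=ctrl.get_obs(); M=R.from_rotvec(o["tool_rot"]).as_matrix()
    dl=M.T@(np.array([x,y,z])-o["tool_pos"])*100
    a=np.degrees(np.arctan2(M[1,1],M[0,1])); t=(a-ydeg+90)%180-90
    print("t",round(float(o["t"]),2),"pos",o["tool_pos"].round(4),"ang",round(a,1),"-> shift cm",dl.round(2),"turn",round(t,1),"F",o["contact_force"].round(1),"grip",round(float(o["grip_force"]),1),"open",round(float(o["opening"]),4))
E
python3 -c "
from h import *
go(.5495,-.098,.22,97.7);go(.5495,-.098,.035,97.7)"
```

```text
t 0.1 pos [0.2028 0.5906 0.2492] ang 71.0 -> shift cm [-55.16 -53.86   3.  ] turn -26.7 F [ 0.8 -0.3  0.4] grip 0.0 open 0.0855
t 0.1 pos [0.2028 0.5906 0.2492] ang 71.0 -> shift cm [-55.17 -53.83  21.5 ] turn -26.7 F [ 0.8 -0.3  0.4] grip 0.0 open 0.0855
```

Call:
{"method": "servo_tool", "body": {
  "increments": [
    [[8.5,-3.4,-3.3,0,0],[8.5,-6.8,-6.6,0,0],[8.5,-10.2,-9.9,0,0],[8.5,-13.6,-13.2,0,0],[8.5,-17,-16.5,0,0]]
  ]
}}

```text
t: 0.6
tool_pos: [0.3104, 0.378, 0.2497]
tool_rot: [-0.516, -3.099, 0.001]
contact_force: [0.6, 0.3, 0.4]
opening: 0.0849
grip_force: 0.0
```

Call:
{"method": "servo_tool", "body": {
  "increments": [
    [[8.5,-3.4,-3.3,0,0],[8.5,-6.8,-6.6,0,0],[8.5,-10.2,-9.9,0,0],[8.5,-13.6,-13.2,0,0],[8.5,-17,-16.5,0,0]]
  ]
}}

```text
t: 1.1
tool_pos: [0.4176, 0.1667, 0.25]
tool_rot: [0.517, 3.099, 0.0]
contact_force: [1.2, 0.1, -0.1]
opening: 0.0851
grip_force: 0.0
```

Call:
{"method": "servo_tool", "body": {
  "increments": [
    [[8.5,-3.4,-3.3,0,-6],[8.5,-6.8,-6.6,0,-12],[8.5,-10.2,-9.9,0,-18],[8.5,-13.6,-13.2,0,-24],[8.5,-16,-16.5,0,-26.7]]
  ]
}}

```text
t: 1.6
tool_pos: [0.5157, -0.0417, 0.2498]
tool_rot: [0.215, -3.134, -0.0]
contact_force: [-0.3, 0.2, 0.5]
opening: 0.0851
grip_force: 0.0
```

```bash
python3 -c "
from h import *
go(.5495,-.098,.16,97.7)"
```

```text
t 1.6 pos [ 0.5157 -0.0417  0.2498] ang 97.9 -> shift cm [-2.58 -6.04  8.98] turn 0.2 F [-0.3  0.2  0.5] grip 0.0 open 0.0851
```

Call:
{"method": "servo_tool", "body": {
  "increments": [
    [[7,-1.3,-3,2,0],[7,-2.6,-6,5,0],[7,-2.6,-6,9,0],[7,-2.6,-6,9,0]]
  ]
}}

```text
t: 2.0
tool_pos: [0.5448, -0.0949, 0.1532]
tool_rot: [0.209, -3.122, -0.008]
contact_force: [-0.8, -0.3, -0.7]
opening: 0.0701
grip_force: 0.0
```

```bash
python3 - <<'E'
from h import *
from station import ctrl
import pickle
o=ctrl.get_obs(); w=ctrl.get_image("wrist"); T=ctrl.get_image("top")
pickle.dump((o,w,T),open("w1.pkl","wb"))
M=R.from_rotvec(o["tool_rot"]).as_matrix(); m=np.array(w["mount"]); print(m.round(3))
# predicted pixel of pot top and plate
for p in((.5495,-.098,.062),(.6327,-.0855,.071)):
    c=np.linalg.inv(m)@np.append(M.T@(np.array(p)-o["tool_pos"]),1)
    print(w["fx"]*c[0]/c[2]+w["cx"],w["fy"]*c[1]/c[2]+w["cy"],c[:3].round(3))
cv2.imwrite("pics/w1.png",w["img"][:,:,::-1])
go(.5495,-.098,.16,97.7)
E
```

```text
[[ 0.001 -0.963 -0.271  0.067]
 [ 1.     0.001 -0.     0.   ]
 [ 0.    -0.271  0.963 -0.123]
 [ 0.     0.     0.     1.   ]]
315.0360206663416 215.37079787536746 [-0.005  0.012  0.226]
316.9507436165678 317.01783827079817 [-0.003  0.095  0.239]
t 2.1 pos [ 0.5481 -0.095   0.1596] ang 97.8 -> shift cm [-0.09 -0.32 -0.04] turn 0.1 F [-0.2 -0.4  0.5] grip 0.0 open 0.07
```

View pics/w1.png

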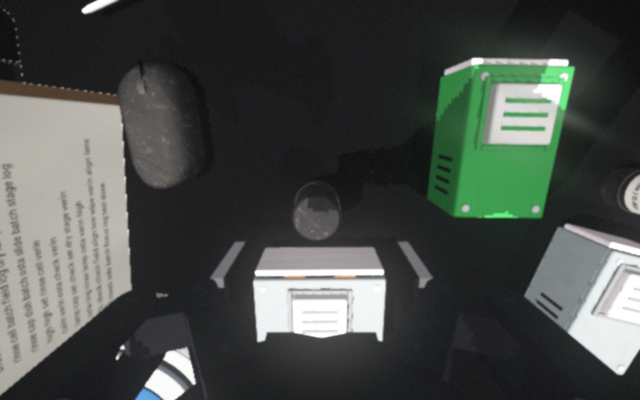

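The wrist view shows the pot top at (317,217), predicted (315,215). The plate is at (320,316), predicted (317,317). The estimates agree to about 1.5 mm, so I descend and grip.

Call:
{"method": "servo_tool", "body": {
  "increments": [
    [[7,-0.1,-0.2,4,0],[7,-0.1,-0.2,8,0],[7,-0.1,-0.2,11,0],[7,-0.1,-0.2,12.4,0],[7,-0.1,-0.2,12.4,0]]
  ],
  "newtons": 30
}}

```text
t: 2.6
tool_pos: [0.55, -0.0967, 0.0363]
tool_rot: [0.213, -3.133, -0.001]
contact_force: [-0.5, 0.9, 0.0]
opening: 0.0697
grip_force: 0.0
```

Call:
{"method": "servo_tool", "body": {
  "increments": [
    [[5,0,0,0,0],[3.5,0,0,0,0],[3.5,0,0,0,0],[3.5,0,0,0,0],[3.5,0,0,0,0]]
  ],
  "newtons": 30
}}

```text
t: 3.1
tool_pos: [0.5524, -0.0978, 0.0393]
tool_rot: [-0.212, 3.13, -0.002]
contact_force: [-0.0, 0.2, 5.9]
opening: 0.0402
grip_force: 30.8
```

```bash
python3 -c "
from h import *
go(.456,-.109,.055,97.7)"
```

```text
t 3.1 pos [ 0.5524 -0.0978  0.0393] ang 97.7 -> shift cm [ 9.7   0.19 -1.61] turn 0.0 F [-0.   0.2  5.9] grip 30.8 open 0.0402
```

Call:
{"method": "servo_tool", "body": {
  "increments": [
    [[3.5,0,0,-1,0],[3.5,0,0,-2,0],[3.5,0,0,-2,0]]
  ]
}}

```text
t: 3.4
tool_pos: [0.5516, -0.0977, 0.0586]
tool_rot: [-0.212, 3.131, -0.002]
contact_force: [-0.0, 0.2, -0.5]
opening: 0.0402
grip_force: 30.5
```

Call:
{"method": "servo_tool", "body": {
  "increments": [
    [[3.5,1.5,0,0,0],[3.5,4,0,0,0],[3.5,6.5,0.1,0,0],[3.5,8.8,0.1,0,0],[3.5,9.6,0.1,0,0]]
  ]
}}

```text
t: 3.9
tool_pos: [0.4529, -0.109, 0.0556]
tool_rot: [0.211, -3.133, -0.001]
contact_force: [0.4, 0.0, -1.6]
opening: 0.0404
grip_force: 30.5
```

Call:
{"method": "servo_tool", "body": {
  "increments": [
    [[3.5,0,0,0,0],[3.5,0,0,0,0]]
  ]
}}

```text
t: 4.1
tool_pos: [0.4558, -0.1094, 0.0568]
tool_rot: [-0.212, 3.133, -0.001]
contact_force: [0.5, -0.2, -1.6]
opening: 0.0403
grip_force: 30.5
```

```bash
python3 -c "
from h import *
go(.456,-.109,.039,97.7)"
```

```text
t 4.1 pos [ 0.4558 -0.1094  0.0568] ang 97.7 -> shift cm [-0.02  0.04  1.78] turn 0.0 F [ 0.5 -0.2 -1.6] grip 30.5 open 0.0403
```

Call:
{"method": "servo_tool", "body": {
  "increments": [
    [[3.5,0,0,0.8,0],[3.5,0,0,1.3,0],[3.5,0,0,1.6,0],[3.5,0,0,1.7,0],[3.5,0,0,1.7,0]]
  ]
}}

```text
t: 4.6
tool_pos: [0.4552, -0.1091, 0.0394]
tool_rot: [0.213, -3.134, -0.001]
contact_force: [-0.7, -0.2, 3.1]
opening: 0.0402
grip_force: 30.8
```

Contact with the bench reads 3.1 N, so I release.

Call:
{"method": "servo_tool", "body": {
  "increments": [
    [[4.4,0,0,0,0],[5,0,0,0,0],[6,0,0,0,0],[7,0,0,0,0],[7,0,0,0,0]]
  ]
}}

```text
t: 5.1
tool_pos: [0.4549, -0.1092, 0.0393]
tool_rot: [-0.212, 3.134, -0.0]
contact_force: [0.1, 1.5, -1.0]
opening: 0.0698
grip_force: 0.0
```

Call:
{"method": "servo_tool", "body": {
  "increments": [
    [[7,0,0,-1,0],[7,0,0,-4,0],[7,0,0,-8,0],[7,0,0,-12,0],[7,0,0,-12,0]]
  ]
}}

```text
t: 5.6
tool_pos: [0.4589, -0.1108, 0.1672]
tool_rot: [-0.212, 3.122, -0.009]
contact_force: [0.8, 0.3, 0.9]
opening: 0.0699
grip_force: 0.0
```

```bash
python3 - <<'E'
from h import *
from station import ctrl
go(.6327,-.0855,.16,97.7)
T=ctrl.get_image("top");S=ctrl.get_image("scene")
a=cv2.resize(T["img"][100:300,280:480],None,fx=2,fy=2)
b=S["img"][100:300,200:500]; b=cv2.resize(b,(600,400))[:,:400]
cv2.imwrite("pics/p2.png",np.hstack([a,cv2.resize(S["img"][150:330,270:450],(400,400))])[:,:,::-1])
E
```

```text
t 5.6 pos [ 0.4589 -0.1108  0.1672] ang 97.7 -> shift cm [-17.56   0.17   0.93] turn 0.0 F [0.8 0.3 0.9] grip 0.0 open 0.0699
```

View pics/p2.png

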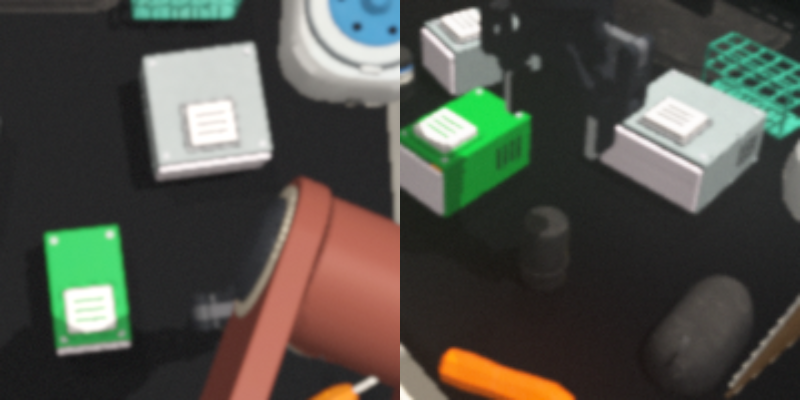

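The pot stands upright at crop (545,245) in the scene half, well clear of the drawer, and all drawers are shut. Next I close the fingers and move over the plate.

Call:
{"method": "servo_tool", "body": {
  "increments": [
    [[3,-4,0.1,0,0],[0,-8,0.1,0,0],[0,-12,0.1,0,0],[0,-16,0.1,0,0],[0,-17.4,0.2,0,0]]
  ]
}}

```text
t: 6.2
tool_pos: [0.6287, -0.083, 0.1569]
tool_rot: [0.213, -3.132, -0.002]
contact_force: [0.2, 0.5, 1.5]
opening: 0.0001
grip_force: 0.0
```

Call:
{"method": "servo_tool", "body": {
  "increments": [
    [[0,0,0,1,0],[0,0,0,4,0],[0,0,0,5,0],[0,0,0,5,0]]
  ]
}}

```text
t: 6.6
tool_pos: [0.6237, -0.0833, 0.1052]
tool_rot: [0.211, -3.127, -0.004]
contact_force: [-0.0, -0.3, -0.2]
opening: 0.0002
grip_force: 0.0
```

```bash
python3 -c "
from h import *
go(.6325,-.0865,.095,97.7)"
```

```text
t 6.6 pos [ 0.6237 -0.0833  0.1052] ang 97.7 -> shift cm [-0.84 -0.44  1.01] turn 0.0 F [-0.  -0.3 -0.2] grip 0.0 open 0.0002
```

Call:
{"method": "servo_tool", "body": {
  "increments": [
    [[0,-0.5,-0.3,0,0],[0,-0.5,-0.3,0,0],[0,-0.5,-0.3,0,0]]
  ]
}}

```text
t: 6.9
tool_pos: [0.6334, -0.0865, 0.111]
tool_rot: [-0.212, 3.132, -0.001]
contact_force: [0.1, 0.8, -0.1]
opening: -0.0001
grip_force: 0.0
```

```bash
python3 -c "
from h import *
go(.6325,-.0865,.085,97.7)"
```

```text
t 6.9 pos [ 0.6334 -0.0865  0.111 ] ang 97.7 -> shift cm [0.09 0.02 2.6 ] turn 0.0 F [ 0.1  0.8 -0.1] grip 0.0 open -0.0001
```

Call:
{"method": "servo_tool", "body": {
  "increments": [
    [[0,0,0,1,0],[0,0,0,1.7,0],[0,0,0,2.2,0],[0,0,0,2.5,0],[0,0,0,2.5,0]]
  ]
}}

```text
t: 7.4
tool_pos: [0.6323, -0.086, 0.0845]
tool_rot: [0.212, -3.133, -0.0]
contact_force: [-1.7, 0.5, 3.6]
opening: -0.0004
grip_force: 1.8
```

3.6 N means the plate is nearly fully down, so I retract and look.

Call:
{"method": "servo_tool", "body": {
  "increments": [
    [[0,0,0,-0.5,0],[0,0,0,-2,0],[0,0,0,-5,0],[0,0,0,-9,0],[0,0,0,-12,0]]
  ]
}}

```text
t: 7.9
tool_pos: [0.633, -0.0862, 0.2077]
tool_rot: [-0.212, 3.132, -0.001]
contact_force: [0.4, 0.2, 0.5]
opening: 0.0
grip_force: 0.0
```

Call:
{"method": "servo_tool", "body": {
  "increments": [
    [[0,0,0,-1,0],[0,0,0,-1,0],[0,0,0,-1,0],[0,0,0,-1,0],[0,0,0,-1,0]]
  ]
}}

```text
t: 8.4
tool_pos: [0.6314, -0.0858, 0.2118]
tool_rot: [0.212, -3.131, -0.002]
contact_force: [-0.0, 0.1, -0.0]
opening: -0.0004
grip_force: 0.0
```

```bash
python3 - <<'E'
from h import *
from station import ctrl
go(.6325,-.0865,.2,97.7)
T=ctrl.get_image("top");S=ctrl.get_image("scene")
cv2.imwrite("pics/p3.png",np.hstack([cv2.resize(T["img"][90:310,220:440],(400,400)),cv2.resize(S["img"][130:310,270:450],(400,400))])[:,:,::-1])
E
```

```text
t 8.4 pos [ 0.6314 -0.0858  0.2118] ang 97.7 -> shift cm [-0.1  -0.08  1.18] turn 0.0 F [-0.   0.1 -0. ] grip 0.0 open -0.0004
```

View pics/p3.png

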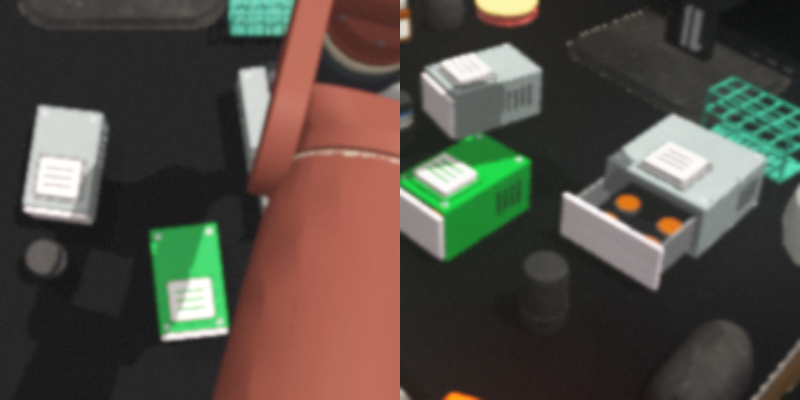

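The scene half shows the wide drawer sprung open, with the front's top edge from (565,195) to (660,252). The pot is upright and clear at (545,290), and the narrow and green drawers are shut. I'll check the opening once before handing in.

```bash
python3 - <<'E'
from h import *
import pickle
S=pickle.load(open("d0.pkl","rb"))["scene"]
c=np.array([.6545,-.0836]);u=np.array([np.cos(.1344),np.sin(.1344)])
for p in((563,195),(660,252)):
    q=ray(S,(270+(p[0]-400)*.45,130+p[1]*.45),.056); print(q.round(3),"front x'",((q[:2]-c)@u).round(4))
E
```

```text
[ 0.53  -0.046  0.056] front x' -0.1181
[ 0.544 -0.152  0.056] front x' -0.119
```

The drawer face is about 119 mm in front of the cabinet's origin, so it is fully open.

```bash
python3 -c "
from station import ctrl
print(ctrl.finish_job())"
```

```text
the job is handed in; nothing more can be done
None
```

The job is handed in: the wide cabinet's pot stands upright clear of the drawer, the plate was pressed, the wide drawer sprang fully open (face about 119 mm out of 120), and the narrow drawer is still shut.

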